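# Sort toy-car parts and clear a jammed wheel from the feed chute

## Task

Sort the toy-car parts into their trays: both wheels, the pale one and the dark one, side by side and flat with the hub up in the red tray, the white knob in the blue tray and the yellow axle block lying flat in the green tray. The dark wheel is jammed under the gate at the low end of the feed chute: nudge it backward up the chute until it is clear of the yellow gate tabs, then lift it out. Lower each part into its tray rather than dropping it in, and do not disturb the varnish jar that stands among the parts.

Things in the scene. Friction and masses are not known exactly. Their poses are not given: they have to be found in the camera images.
- dark_wheel: round wooden toy-wheel blank, dark brown: disc 60 mm diameter, 14 mm thick, with a hub 20 mm diameter standing 20 mm above the disc (34 mm high in all), 50 g. Origin: centre of the disc's underside; z points up through the hub, which is the part to grip. At the start it lies in the chute against the end stop, tilted with the slope, its front edge caught under the two gate tabs.
- pale_wheel: round wooden toy-wheel blank, pale beech: disc 60 mm diameter, 14 mm thick, with a hub 20 mm diameter standing 20 mm above the disc (34 mm high in all), 50 g. Origin: centre of the disc's underside; z points up through the hub, which is the part to grip. At the start it lies flat on the bench, hub up.
- knob: white turned drawer knob standing upright, 34 mm high, head 38 mm diameter (widest from 20 to 30 mm height), foot 30 mm diameter, 40 g. Origin: centre of the foot's underside, z up.
- axle_block: yellow-painted wooden block with a lengthwise groove (8 mm wide, 10 mm deep) along its top, 70 mm (its x) by 24 mm (its y) by 20 mm high, 50 g. Origin: centre of the underside, z up.
- varnish_jar: amber glass varnish jar with a black lid and a paper label, 50 mm diameter, 60 mm high, standing loose among the parts; a bystander. Origin: centre of the underside.
- chute: plywood feed chute, fixed, 220 mm long, 92 wide. Its x points up the slope (10 degrees, low end at -x), z straight up; origin on the bench under its middle, where the running surface is 30 mm high. Channel 64 mm wide, side rails 16 mm high. A 12 mm high stop at the low end holds the dark wheel, centre at x = -49 mm. The wheel stays where it is pushed; the channel is open above except at the gate.
- gate (a point): point on the chute's running surface, mid-channel, level with the upper edge of the two yellow gate tabs. The tabs (26 mm along the slope, 16 to 22 mm above the surface) reach in from the rails over the jammed wheel's front edge; between them is a slot 42 mm wide where fingers can reach the hub. The wheel is clear once 12 mm up the chute from its start; 20 to 25 mm is comfortable.
- red_tray: open red plastic tray fixed to the bench, 120 mm (its x) by 160 mm (its y) outside, 30 mm high, walls and floor 5 mm thick. Origin: centre of the underside. It is the tray for wheels.
- blue_tray: open blue plastic tray fixed to the bench, 120 mm (its x) by 160 mm (its y) outside, 30 mm high, walls and floor 5 mm thick. Origin: centre of the underside. It is the tray for knobs.
- green_tray: open green plastic tray fixed to the bench, 120 mm (its x) by 160 mm (its y) outside, 30 mm high, walls and floor 5 mm thick. Origin: centre of the underside. It is the tray for axle blocks.
Mind the look-alikes: they are no part of the job. Several things have the shape of the axle_block; the one meant has the colours described above.

How it is judged:
By the outcome, as a careful person would: the job done as asked, in the order asked, and still so for the second after the job is handed in, with the robot touching nothing.
It also fails if it takes over 88 s, if anything falls off the work surface, if the arm or the gripper's body presses on something with over 40 N, if the wrist force passes 120 N, or if a joint passes its speed limit or range.

## Robot

A 7-joint arm with a two-finger parallel gripper is mounted at the origin on the work surface. World frame = base frame: x ahead of the robot, y to its left, z up, the work surface at z = 0. Lengths are in mm, angles in rad, forces in N, time in s.
With the tool pointing down it reaches from about 400 to 875 mm from the base axis. Payload 4.4 kg.
Tool frame: the origin (TCP) lies at the very end of the fingers, on their centre line; the grasp point (between the pads) lies 19 mm behind it; z points along the fingers, y is the line along which they close (so a half turn about z gives the same grasp; the last joint's range is limited). The gripper opens to 85 mm and grips with 20 to 120 N. Pads are 22 mm wide; open, the fingers measure 114 mm over their backs; the gripper's body (76 mm by 85 mm) begins 54 mm behind the grasp point. The pads swing forward as they close: fully open they stand 13 mm farther back than shut.
Start: joints at [-1.261, 0.628, 0.038, 1.517, -0.027, 0.996, -0.02], TCP at [238.538, 604.663, 231.313] pointing down, gripper open.
Joint ranges: [-3.06, 3.06], [-0.37, 2.12], [-1.25, 1.32], [0.18, 2.47], [-1.1, 4.24], [0.23, 1.98], [-2.94, 2.94]. Speed limits (rad/s): [2.57, 2.57, 3.14, 3.14, 3.14, 3.14, 3.14].

## Interface

Orientations are given as [roll, pitch, yaw] about the fixed x, y, z axes, in that order (R = Rz(yaw) Ry(pitch) Rx(roll)).
In Python, from cell import read_state, get_image, camera_info, finish_job gives the robot as it stands.
- The arm moves only by the tool play_rows, never from a script. Its argument "deltas" is one flat list of numbers, 7 for each row, row after row: the shift along the tool's x, y, z in mm, then the turn, a rotation vector about the tool's x, y, z in rad, then the opening, from 0 (shut) to 1 (fully open). In form: [dx, dy, dz, ax, ay, az, grip, dx, dy, dz, ax, ay, az, grip, ...]. A call has 1 to 10 rows; each row is the pose to reach, as a shift and turn from the pose commanded when the call began, along the tool's axes at that moment; what a row does not reach only later rows make up. A row lasts 1/8 s, in which the tool goes at most 62.5 mm and 10.7 degrees, less where a joint would pass 70% of its speed; a pose out of reach is approached as far as the arm can. A call with a gripper value outside its range is refused whole. The fingers move at their own pace and stop on an object; the grip force is fixed at half the most. Time passes only in rows, so rows that repeat a pose let the fingers close. It gives the time, the measured TCP pose, the force, the opening and the grip force at its end, in the units of the state.
- read_state(): the state, without advancing time (a new reading comes with each control period).
- get_image(name): name is "side" or "top"; returns the picture (420x560x3 uint8, red, green, blue); there is no depth.
- camera_info(name): a dict with "fx", "fy", "cx", "cy" (pixels), "T" (4x4, takes a point from camera to world coordinates). Camera axes: x right, y down, z forward; pixel columns grow to the right and rows downward; lengths in mm; the calibration is good to about 2 mm. A picture is of the moment at which its call begins. camera_info takes no time and is no camera call.
- finish_job(): hands the job in; it is judged then, once.
The state is a dict: "clock": time; "qpos": joint angles; "qd": joint speeds; "tau": joint torques, N m; "eef_pos": TCP position; "tool_rot": TCP orientation; "force": force on the tool from outside, world axes, zero at the start; "torque": the same for the moment, N m; "width": finger opening in mm; "gripper_force": force on a finger pad.
Only numpy, scipy, OpenCV 4.12 (cv2) and the standard library are available. Lean on these libraries where they do the work, as an engineer would, in place of code of your own. Each camera call takes 0.05 s, during which the arm holds its last target. There are 200 camera calls.

## Working session

There is one attempt and no reset: what is moved stays moved. The work goes in short steps, Python scripts to look and compute and a tool call to move; the robot and the scene stay as the last step left them, time stands still between calls to the robot, and variables do not carry over. Pictures are saved under pics/ and viewed, at most 14 in all, crops included, and the job is handed in when it is done.

Besides the shell and the picture viewer there is one more tool, called as name(argument=value, ...), one argument or row to a line, values as JSON. play_rows: Moves the arm, as the interface text tells. Its arguments: {"type":"object","properties":{"deltas":{"type":"array"}},"required":["deltas"]}

```bash
mkdir -p pics; python3 - <<'E'
from cell import *
import cv2,numpy as np
np.set_printoptions(precision=4,suppress=True)
for n in("top","side"):
    cv2.imwrite(f"pics/{n}0.png",get_image(n)[...,::-1]); c=camera_info(n); print(n,c["fx"],c["fy"],c["cx"],c["cy"]);print(np.array(c["T"]))
s=read_state();print(s["clock"],s["eef_pos"],s["tool_rot"],s["width"])
E
```

```text
top 409.5837158084008 409.5837158084008 273.8881691826182 213.66069901673802
[[  0.0298  -0.997    0.0714 381.7083]
 [ -0.9995  -0.0304  -0.0063 -10.5891]
 [  0.0084  -0.0711  -0.9974 988.7356]
 [  0.       0.       0.       1.    ]]
side 535.4461151631339 535.4461151631339 278.73318580055206 216.94675019750417
[[   0.9855   -0.1393    0.0965  312.7737]
 [  -0.1689   -0.7618    0.6254 -869.3377]
 [  -0.0136   -0.6327   -0.7743 1102.3244]
 [   0.        0.        0.        1.    ]]
0.1 [238.3137 604.139  230.4833] [-3.1399  0.      2.7658] 85.10191520650487
```

View pics/top0.png

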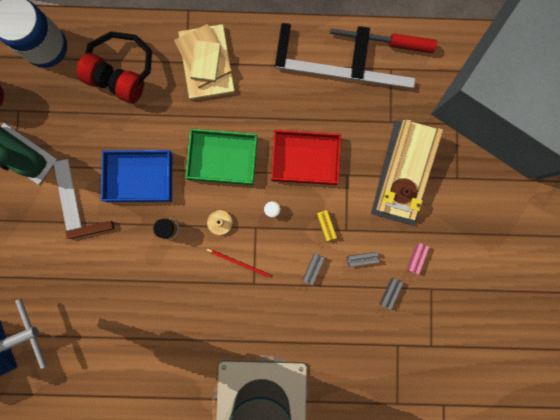

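View pics/side0.png

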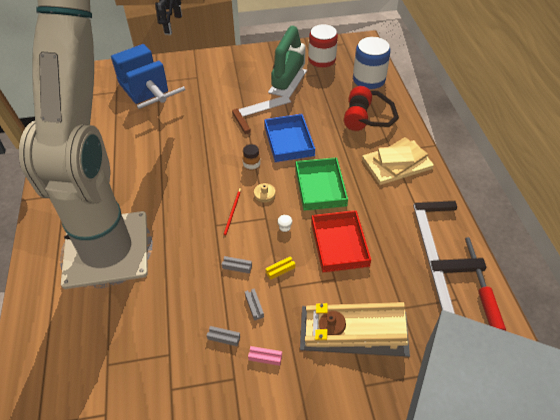

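The top view shows these pixels: pale wheel (219,222), knob (272,209), dark wheel (404,190) and jar (165,229). The trays are blue (137,176), green (222,156) and red (306,157). The candidates for the axle block are yellow (327,226), grey (315,269), grey (363,260), grey (392,294) and pink (419,258). By the description I choose the yellow one.

```bash
cat > h.py <<'E'
from cell import *
import cv2,numpy as np
np.set_printoptions(precision=2,suppress=True)
def p2w(n,u,v,z):
    c=camera_info(n);T=np.array(c["T"]);d=T[:3,:3]@[(u-c["cx"])/c["fx"],(v-c["cy"])/c["fy"],1]
    return T[:3,3]+d*(z-T[2,3])/d[2]
def w2p(n,p):
    c=camera_info(n);T=np.array(c["T"]);q=T[:3,:3].T@(np.array(p)-T[:3,3]);return np.array([c["fx"]*q[0]/q[2]+c["cx"],c["fy"]*q[1]/q[2]+c["cy"]])
def blob(n,im,lo,hi,box,z):
    x0,y0,x1,y1=box;m=cv2.inRange(cv2.cvtColor(im,cv2.COLOR_RGB2HSV)[y0:y1,x0:x1],np.array(lo),np.array(hi))
    k,l,s,c=cv2.connectedComponentsWithStats(m);i=1+np.argmax(s[1:,4]);pts=np.argwhere(l==i)[:,::-1]+[x0,y0]
    w=np.array([p2w(n,*q,z)[:2] for q in pts]);r=cv2.minAreaRect(w.astype(np.float32));return w.mean(0),r,len(w)
def mv(target,yaw=None,rot=None):
    pass
E
python3 - <<'E'
from h import *
im=cv2.imread("pics/top0.png")[...,::-1]
for nm,lo,hi,box,z in [("yellow",(22,120,90),(35,255,255),(310,205,345,245),20),("knob",(0,0,130),(180,70,255),(258,195,288,223),27),
 ("pale",(10,60,110),(30,200,255),(200,205,238,240),14),("dark",(0,90,20),(15,255,120),(385,172,425,207),45),
 ("blue",(100,120,50),(130,255,255),(90,140,180,210),30),("green",(45,100,40),(85,255,255),(180,120,262,190),30),("red",(0,150,80),(8,255,255),(265,120,347,190),30),("jar",(0,0,0),(180,255,45),(148,212,182,245),60),
 ("tabs1",(22,170,120),(32,255,255),(380,185,400,210),50),("tabs2",(22,170,120),(32,255,255),(405,190,428,220),50)]:
    print(nm,*blob("top",im,lo,hi,box,z))
a=cv2.resize(im[190:260,260:350],None,fx=5,fy=5,interpolation=2);b=cv2.resize(im[110:230,365:450],None,fx=4.1,fy=4.1,interpolation=2)
b=cv2.resize(b,(350,492));a=cv2.resize(a,(450,350));o=np.zeros((492,800,3),np.uint8);o[:350,:450]=a;o[:,450:]=b
cv2.imwrite("pics/crop.png",o[...,::-1])
E
```

```text
yellow [ 428.13 -141.49] ((427.4564208984375, -141.8157958984375), (70.4426498413086, 26.490554809570312), 20.746103286743164) 287
knob [461.64 -11.  ] ((461.9852294921875, -11.259967803955078), (35.04914093017578, 36.73131561279297), 46.77893829345703) 207
pale [429.41 117.04] ((427.6517639160156, 114.55286407470703), (81.03202819824219, 88.67030334472656), 1.7539951801300049) 1162
dark [ 513.05 -316.78] ((513.7001953125, -317.8218688964844), (56.80498123168945, 57.62665939331055), 22.420181274414062) 470Traceback (most recent call last):
  File "<stdin>", line 7, in <module>
  File "h.py", line 12, in blob
    w=np.array([p2w(n,*q,z)[:2] for q in pts]);r=cv2.minAreaRect(w.astype(np.float32));return w.mean(0),r,len(w)
                ~~~^^^^^^^^
  File "h.py", line 5, in p2w
    c=camera_info(n);T=np.array(c["T"]);d=T[:3,:3]@[(u-c["cx"])/c["fx"],(v-c["cy"])/c["fy"],1]
ValueError: time passes only in moves, steps and waits
```

```bash
sed -i '3a import functools\ncamera_info=functools.lru_cache(camera_info)' h.py
sed -i '/^def mv/,$d' h.py
python3 - <<'E'
from h import *
im=cv2.imread("pics/top0.png")[...,::-1]
for nm,lo,hi,box,z in [
 ("pale",(10,60,150),(30,160,255),(200,205,238,240),20),("dark",(0,90,20),(15,255,120),(385,172,425,207),40),
 ("blue",(100,120,50),(130,255,255),(90,140,180,210),30),("green",(45,100,40),(85,255,255),(180,120,262,190),30),("red",(0,150,80),(8,255,255),(265,120,347,190),30),("jar",(0,0,0),(180,255,45),(148,212,182,245),60),
 ("tabs1",(22,170,120),(32,255,255),(380,185,400,210),45),("tabs2",(22,170,120),(32,255,255),(405,190,428,220),45)]:
    try: print(nm,*blob("top",im,lo,hi,box,z))
    except Exception as e: print(nm,e)
a=cv2.resize(im[190:260,260:350],(450,350),interpolation=2);b=cv2.resize(im[110:230,365:450],(350,492),interpolation=2)
c=cv2.resize(im[205:241,200:250],(200,142),interpolation=2)
o=np.zeros((492,800,3),np.uint8);o[:350,:450]=a;o[:,450:]=b;o[350:,:200]=c
cv2.imwrite("pics/crop.png",o[...,::-1])
E
```

```text
pale [427.34 113.41] ((426.720703125, 112.81690979003906), (58.64810562133789, 60.07355499267578), 35.561279296875) 491
dark [ 513.75 -318.4 ] ((514.3995361328125, -319.4496154785156), (57.1059684753418, 57.93198776245117), 22.420202255249023) 470
blue [530.24 309.51] ((531.0387573242188, 310.72601318359375), (121.88677978515625, 164.4292755126953), 2.731048822402954) 3523
green [582.41 112.46] ((582.7525024414062, 112.50482177734375), (161.75608825683594, 123.28961944580078), 87.1261215209961) 3499
red [586.99 -88.38] ((587.8233642578125, -88.6249008178711), (162.6653289794922, 125.58821868896484), 88.08678436279297) 3438
jar [407.71 231.98] ((408.0192565917969, 232.2512664794922), (40.89115524291992, 42.90854263305664), 2.7112319469451904) 301
tabs1 [ 497.33 -282.  ] ((497.5486755371094, -281.8093566894531), (24.3677978515625, 26.009502410888672), 73.14252471923828) 101
tabs2 [ 482.35 -343.45] ((481.7719421386719, -344.3978576660156), (24.123746871948242, 26.196876525878906), 72.08893585205078) 103
```

View pics/crop.png

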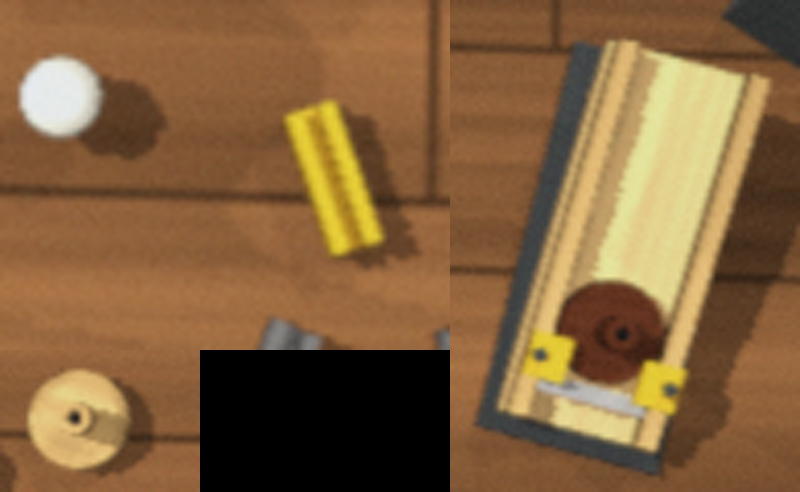

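The crop confirms the yellow grooved block (bench, 70x26 mm measured), the white knob, the pale wheel, and the dark wheel under the two yellow tabs. The measured sizes match the ones given. Next I'll work out the chute frame and the move deltas.

```bash
cat >> h.py <<'E'
from scipy.spatial.transform import Rotation as Ro
def chute(a,h,b=0):  # a along slope horizontally (chute x), h normal height above running surface
    return O+U*a+V*b+np.array([0,0,30+a*np.tan(np.radians(10))])+N*h
def delta(pos,yaw,pitch=0):
    s=read_state();R=Ro.from_euler("xyz",s["tool_rot"]);G=Ro.from_euler("xyz",[np.pi,pitch,yaw])
    print("d",R.inv().apply(np.array(pos)-s["eef_pos"]).round(1),"rot",(R.inv()*G).as_rotvec().round(3),"target",np.round(pos,1))
YC=-0.242;U=np.array([np.cos(YC),np.sin(YC),0]);V=np.array([-np.sin(YC),np.cos(YC),0]);N=-np.sin(np.radians(10))*U+np.array([0,0,np.cos(np.radians(10))])
O=np.zeros(3)
E
python3 - <<'E'
from h import *
im=cv2.imread("pics/top0.png")[...,::-1]
T=[]
for b in [(380,185,400,210),(405,190,428,220)]: T.append(blob("top",im,(22,170,120),(32,255,255),b,40)[1][0])
T=np.array(T);d=T[0]-T[1];print("tabs",T,T.mean(0),"yaw",np.arctan2(-d[0],d[1]),np.linalg.norm(d))
hub=p2w("top",406.8,191.2,55);print("hub top",hub)
# wheel centre at a=-49: hub top at O-49U... 
wc=hub[:2]-(chute(-49,34)-O)[:2];print("O from hub",wc)
# tabs centre at a ~ -67-12.8, h=22
print("O from tabs",T.mean(0)-(chute(-79.8,22))[:2])
d=blob("top",im,(0,90,20),(15,255,120),(385,172,425,207),36)[1];print("disc",d,"O",np.array(d[0])-chute(-49,14)[:2])
print("disc/pred z",chute(-49,34)[2],chute(-79.8,22)[2])
delta([520,150,230],1.57)
E
```

```text
tabs [[ 498.16 -283.25]
 [ 482.3  -346.17]] [ 490.23 -314.71] yaw -0.2469266974265067 64.88828395327774
hub top [ 509.61 -320.61   55.  ]
O from hub [ 562.91 -333.77]
O from tabs [ 571.42 -334.75]
disc ((514.9589233398438, -320.75177001953125), (57.34674835205078, 58.17622375488281), 22.42022132873535) O [ 564.89 -333.08]
disc/pred z 54.84344154770029 37.59487750573307
d [-428.7 -319.1    1. ] rot [-0.   0.   1.2] target [520 150 230]
```

play_rows(
  deltas=[-40,-30,0,0,0,0.12,0.5,-90,-67,0,0,0,0.26,0.5,-140,-104,0,0,0,0.4,0.5,-190,-141,0,0,0,0.54,0.5,-240,-179,0,0,0,0.68,0.5,-290,-216,0,0,0,0.82,0.5,-340,-253,0,0,0,0.96,0.5,-390,-290,0,0,0,1.1,0.5,-428,-319,0,0,0,1.2,0.5,-428,-319,0,0,0,1.2,0.5],
)

```text
clock: 1.35
eef_pos: [521.4, 145.9, 231.3]
tool_rot: [3.14, 0.003, 1.558]
force: [0.4, 0.0, -0.0]
width: 42.7
gripper_force: 0.0
```

```bash
python3 - <<'E'
from h import *
O[:]=[564,-333.5,0]
s=read_state();print(s["clock"],s["eef_pos"],s["tool_rot"],s["width"],s["force"])
delta(chute(-47,120),YC,-np.radians(10))
E
```

```text
1.35 [521.4  145.93 231.29] [3.14 0.   1.56] 42.676786247865536 [ 0.36  0.01 -0.04]
d [-463.2  -17.2   92.6] rot [-0.15  0.12  1.79] target [ 498.1 -317.2  139.9]
```

play_rows(
  deltas=[-40,-1,0,-0.01,0.01,0.14,0.5,-90,-3,0,-0.03,0.02,0.32,0.5,-140,-5,0,-0.04,0.03,0.5,0.5,-190,-7,0,-0.06,0.05,0.68,0.5,-240,-9,10,-0.07,0.06,0.86,0.5,-290,-11,30,-0.09,0.07,1.04,0.5,-340,-13,50,-0.1,0.08,1.22,0.5,-390,-15,70,-0.12,0.1,1.4,0.5,-430,-16,85,-0.13,0.11,1.57,0.5,-463,-17,92,-0.15,0.12,1.75,0.5],
)

```text
clock: 2.6
eef_pos: [500.0, -312.4, 138.0]
tool_rot: [3.14, -0.167, -0.194]
force: [1.1, 0.0, 0.4]
width: 42.7
gripper_force: 0.0
```

```bash
python3 - <<'E'
from h import *
O[:]=[564,-333.5,0]
im=get_image("top");im2=get_image("side")
s=read_state();print(s["clock"],s["eef_pos"],s["tool_rot"],s["width"],s["force"])
delta(chute(-47,60),YC,-np.radians(10)); delta(chute(-47,18),YC,-np.radians(10))
# side view hub
a=cv2.resize(im2[280:370,280:420],(560,360),interpolation=2);b=cv2.resize(im[140:230,370:450],(240,270),interpolation=2)
o=np.zeros((360,800,3),np.uint8);o[:,:560]=a;o[:270,560:]=b;cv2.imwrite("pics/c2.png",o[...,::-1])
for h in(34,):print("pred hub top px top/side",w2p("top",chute(-49,h)),w2p("side",chute(-49,h)))
E
```

```text
2.7 [ 499.02 -314.65  138.26] [ 3.14 -0.17 -0.19] 42.67899483097796 [-0.42 -0.02  0.61]
d [ 0.4  2.9 58.3] rot [-0.    0.01  0.05] target [ 508.3 -319.7   80.8]
d [  0.7   3.  100.3] rot [-0.    0.01  0.05] target [ 515.3 -321.5   39.4]
pred hub top px top/side [406.67 190.74] [331.9  315.92]
```

View pics/c2.png

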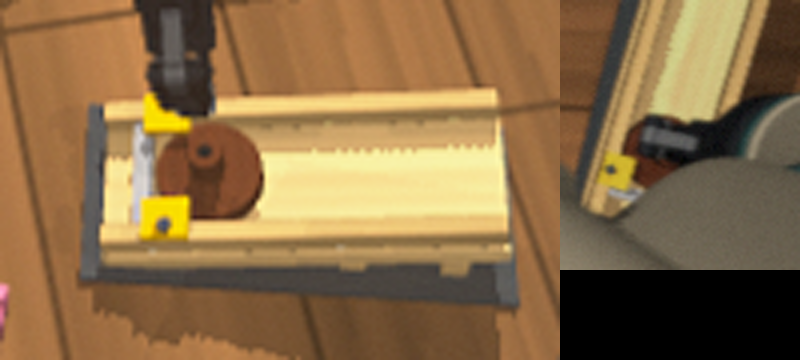

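The side crop shows the hub top at pixel (331,317), and I predicted (332,316), so they agree. The gripper is above the wheel and the tabs are just downhill of it. I'll descend now.

play_rows(
  deltas=[0.5,3,20,0,0.01,0.05,0.5,0.5,3,45,0,0.01,0.05,0.5,0.5,3,65,0,0.01,0.05,0.5,0.5,3,80,0,0.01,0.05,0.5,0.7,3,90,0,0.01,0.05,0.5,0.7,3,96,0,0.01,0.05,0.5,0.7,3,99,0,0.01,0.05,0.5,0.7,3,99,0,0.01,0.05,0.5,0.7,3,99,0,0.01,0.05,0.5],
)

```text
clock: 3.82
eef_pos: [516.8, -318.8, 42.2]
tool_rot: [-3.136, -0.179, -0.239]
force: [0.1, 0.7, -0.1]
width: 42.3
gripper_force: 0.0
```

```bash
python3 - <<'E'
from h import *
O[:]=[564,-333.5,0]
im2=get_image("side")
s=read_state();print(s["clock"],s["eef_pos"],s["tool_rot"],s["width"],s["force"])
delta(chute(-47,18),YC,-np.radians(10))
cv2.imwrite("pics/c3.png",cv2.resize(im2[280:370,280:420],(700,450),interpolation=2)[...,::-1])
E
```

```text
3.875 [ 516.72 -318.74   42.2 ] [-3.14 -0.18 -0.24] 42.821743190820186 [0.81 0.28 0.16]
d [-1.2  3.   2.6] rot [-0.01 -0.    0.  ] target [ 515.3 -321.5   39.4]
```

View pics/c3.png

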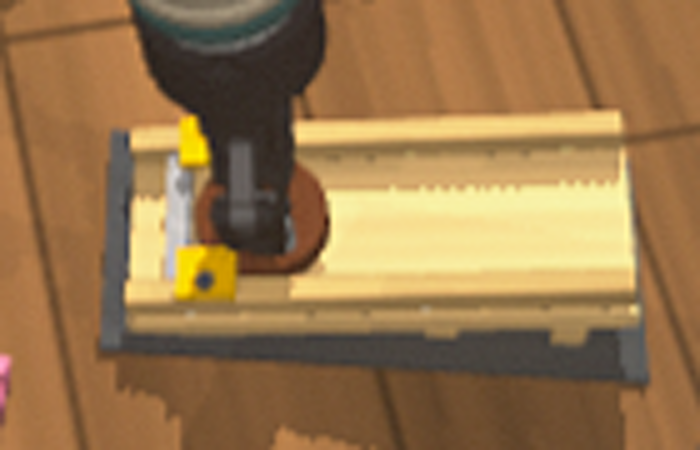

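The fingers straddle the hub and are clear of the tabs. I'll make a small correction, then close.

play_rows(
  deltas=[-0.5,2,1.5,0,0,0,0.5,-0.5,2,1.5,0,0,0,0.4,-0.5,2,1.5,0,0,0,0.3,-0.5,2,1.5,0,0,0,0.2,-0.5,2,1.5,0,0,0,0.1,-0.5,2,1.5,0,0,0,0,-0.5,2,1.5,0,0,0,0,-0.5,2,1.5,0,0,0,0],
)

```text
clock: 4.88
eef_pos: [515.9, -320.5, 40.5]
tool_rot: [-3.136, -0.179, -0.239]
force: [-1.0, 0.8, 5.2]
width: 17.4
gripper_force: 58.6
```

play_rows(
  deltas=[3,0,-0.3,0,0,0,0,7,0,-0.3,0,0,0,0,11,0,-0.3,0,0,0,0,15,0,-0.3,0,0,0,0,19,0,-0.3,0,0,0,0,23,0,-0.3,0,0,0,0,25,0,-0.3,0,0,0,0,25,0,-0.3,0,0,0,0],
)

```text
clock: 5.88
eef_pos: [540.5, -326.4, 45.0]
tool_rot: [-3.136, -0.179, -0.239]
force: [-0.3, -0.0, 0.1]
width: 17.8
gripper_force: 58.5
```

```bash
python3 - <<'E'
from h import *
O[:]=[564,-333.5,0]
im2=get_image("side")
s=read_state();print(s["clock"],s["eef_pos"],s["tool_rot"],s["width"],s["force"])
cv2.imwrite("pics/c4.png",cv2.resize(im2[280:370,280:420],(700,450),interpolation=2)[...,::-1])
E
```

```text
5.925 [ 540.5  -326.35   45.02] [-3.14 -0.18 -0.24] 17.364166650836648 [0.14 0.16 0.79]
```

View pics/c4.png

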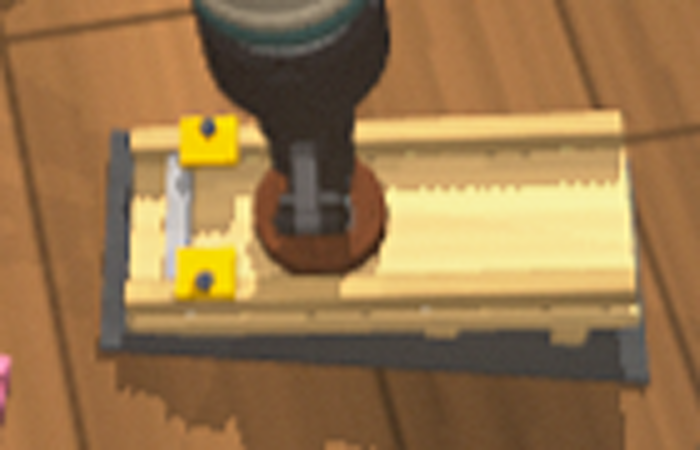

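The wheel is about 25 mm up the chute and fully clear of the tabs. Lifting it out now.

play_rows(
  deltas=[0,0,-5,0,0,0,0,0,0,-15,0,0,0,0,0,0,-30,0,0,0,0,0,0,-50,0,0,0,0,0,0,-75,0,0,0,0,0,0,-95,0,0,0,0,0,0,-100,0,0,0,0,0,0,-100,0,0,0,0],
)

```text
clock: 6.92
eef_pos: [522.5, -322.3, 143.6]
tool_rot: [-3.136, -0.179, -0.239]
force: [-0.3, -0.2, -1.0]
width: 17.4
gripper_force: 58.6
```

```bash
python3 - <<'E'
from h import *
O[:]=[564,-333.5,0]
q=np.array([540.5,-326.35,45.02]);print("h",(q-chute(0,0))@N,"a",(q-chute(0,0))@U)
s=read_state();print(s["clock"],s["eef_pos"],s["tool_rot"],s["width"],s["force"])
delta([587,-123,140],1.537)
E
```

```text
h 19.051173943385745 a -24.528685243746914
6.925 [ 522.55 -322.33  143.63] [-3.14 -0.18 -0.24] 17.39032093415264 [-0.34 -0.24 -1.04]
d [  14.5 -208.9    7.5] rot [ 0.15 -0.13 -1.77] target [ 587 -123  140]
```

play_rows(
  deltas=[1,-15,0,0.01,-0.01,-0.15,0,3,-38,1,0.03,-0.02,-0.32,0,5,-60,2,0.05,-0.04,-0.5,0,6,-85,3,0.06,-0.05,-0.68,0,8,-110,4,0.08,-0.06,-0.86,0,9,-135,5,0.09,-0.08,-1.04,0,11,-160,6,0.11,-0.09,-1.22,0,12,-180,7,0.12,-0.1,-1.4,0,13,-198,7,0.14,-0.12,-1.58,0,14.5,-209,7,0.15,-0.13,-1.77,0],
)

```text
clock: 8.18
eef_pos: [586.8, -121.7, 139.0]
tool_rot: [3.139, 0.0, 1.541]
force: [0.4, -0.3, -0.4]
width: 17.2
gripper_force: 58.6
```

play_rows(
  deltas=[0,0,0,0,0,0,0,0,0,0,0,0,0,0,0,0,0,0,0,0,0],
)

```text
clock: 8.55
eef_pos: [586.2, -124.3, 140.0]
tool_rot: [3.137, 0.001, 1.53]
force: [-0.2, 0.0, -0.1]
width: 17.6
gripper_force: 58.6
```

```bash
python3 - <<'E'
from h import *
im=get_image("side")
cv2.imwrite("pics/c5.png",cv2.resize(im[150:300,220:420],(800,600),interpolation=2)[...,::-1])
s=read_state();print(s["clock"],s["eef_pos"],s["tool_rot"],s["width"],s["force"])
delta([587,-123,25],1.537)
E
```

```text
8.6 [ 586.33 -124.16  140.09] [3.14 0.   1.53] 17.65219917215679 [-0.17 -0.08 -0.36]
d [  1.3   0.1 115.1] rot [ 0.01  0.   -0.01] target [ 587 -123   25]
```

View pics/c5.png

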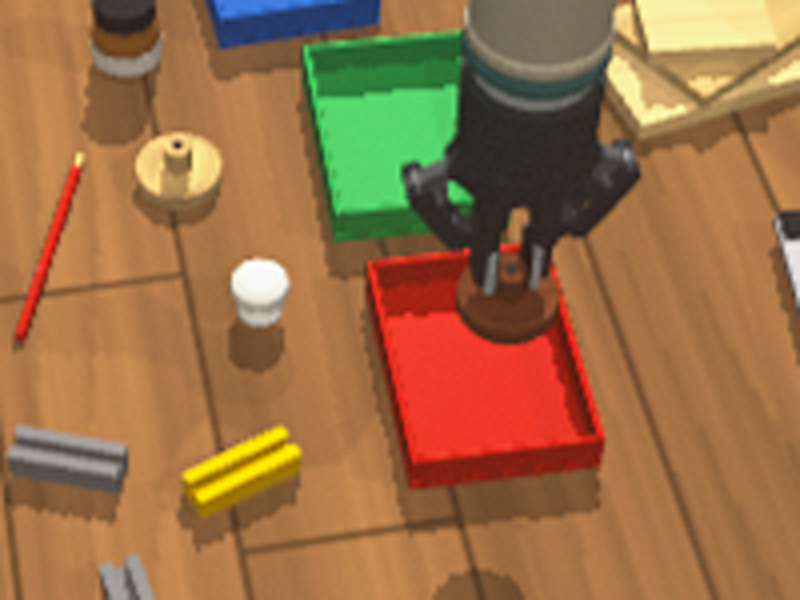

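The wheel hangs level, with its hub between the fingers at crop (511,268), over the tray. I'll lower it.

play_rows(
  deltas=[1,0,20,0,0,0,0,1,0,50,0,0,0,0,1,0,80,0,0,0,0,1,0,100,0,0,0,0,1,0,108,0,0,0,0,1,0,112,0,0,0,0,1,0,114.5,0,0,0,0,1,0,115,0,0,0,0,1,0,115,0,0,0,0],
)

```text
clock: 9.72
eef_pos: [587.8, -122.3, 25.7]
tool_rot: [3.136, 0.001, 1.533]
force: [0.0, -0.2, -0.4]
width: 17.6
gripper_force: 58.6
```

play_rows(
  deltas=[0,0,1,0,0,0,0,0,0,1.5,0,0,0,0,0,0,1.5,0,0,0,0],
)

```text
clock: 10.1
eef_pos: [587.6, -122.3, 23.9]
tool_rot: [3.136, 0.001, 1.533]
force: [-0.5, 0.7, 1.4]
width: 17.2
gripper_force: 59.0
```

play_rows(
  deltas=[0,0,0,0,0,0,0.1,0,0,0,0,0,0,0.2,0,0,0,0,0,0,0.35,0,0,0,0,0,0,0.45,0,0,0,0,0,0,0.5,0,0,-10,0,0,0,0.5,0,0,-40,0,0,0,0.5,0,0,-80,0,0,0,0.5,0,0,-115,0,0,0,0.5,0,0,-120,0,0,0,0.5],
)

```text
clock: 11.35
eef_pos: [588.7, -122.7, 147.0]
tool_rot: [3.131, 0.001, 1.533]
force: [0.4, 0.4, -0.3]
width: 42.6
gripper_force: 0.0
```

```bash
python3 - <<'E'
from h import *
s=read_state();print(s["clock"],s["eef_pos"],s["tool_rot"],s["width"],s["force"])
im=cv2.imread("pics/top0.png")[...,::-1]
print(p2w("top",200+75/4,205+(417-350)*36/142,34))
delta([427,113,120],1.57+.25)
E
```

```text
11.35 [ 588.66 -122.74  146.96] [3.13 0.   1.53] 42.63008584550354 [ 0.35  0.42 -0.28]
[426.66 111.29  34.  ]
d [ 229.5 -170.7   24.8] rot [ 0.01  0.   -0.29] target [427 113 120]
```

play_rows(
  deltas=[20,-15,0,0,0,-0.03,0.5,55,-41,0,0,0,-0.07,0.5,95,-70,2,0,0,-0.12,0.5,135,-100,6,0.01,0,-0.17,0.5,175,-130,12,0.01,0,-0.22,0.5,210,-156,18,0.01,0,-0.26,0.5,229,-171,24,0.01,0,-0.29,0.5,229,-171,24,0.01,0,-0.29,0.5,229,-171,24,0.01,0,-0.29,0.5],
)

```text
clock: 12.48
eef_pos: [425.4, 112.3, 118.7]
tool_rot: [-3.137, 0.001, 1.822]
force: [0.2, -0.4, -0.4]
width: 42.9
gripper_force: 0.0
```

```bash
python3 - <<'E'
from h import *
im=get_image("side");im0=cv2.imread("pics/side0.png")[...,::-1]
s=read_state();print(s["clock"],s["eef_pos"],s["tool_rot"],s["width"],s["force"])
print("pred hub px",w2p("side",[427,112.5,34]),w2p("side",[465,-11,30]))
delta([427,112.5,18],1.82)
a=np.hstack([cv2.resize(im[140:240,230:310],(400,500),interpolation=2),cv2.resize(im0[140:240,230:310],(400,500),interpolation=2)])
cv2.imwrite("pics/c6.png",a[...,::-1])
E
```

```text
12.525 [425.62 112.04 118.82] [-3.14  0.    1.82] 42.51839087550289 [ 0.17 -0.5   0.85]
pred hub px [264.42 184.51] [286.31 218.24]
d [  0.2   1.9 100.8] rot [-0.  0.  0.] target [427.  112.5  18. ]
```

View pics/c6.png

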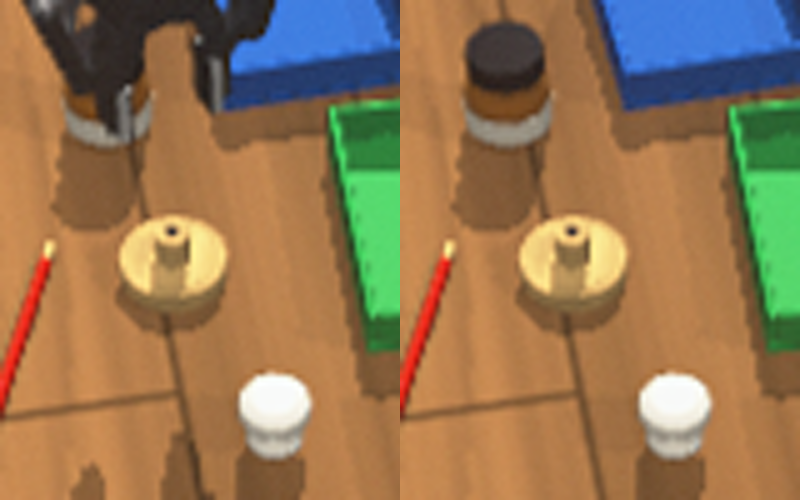

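The hub top is at side pixel (264,186), about 2 px below my prediction, so y is about 111. I'll descend and grip.

play_rows(
  deltas=[-1,2,20,0,0,0,0.5,-1,2,50,0,0,0,0.5,-1,2,75,0,0,0,0.5,-1,2,92,0,0,0,0.5,-1,2,100,0,0,0,0.5,-1,2,101,0,0,0,0.4,-1,2,101,0,0,0,0.2,-1,2,101,0,0,0,0,-1,2,101,0,0,0,0,-1,2,101,0,0,0,0],
)

```text
clock: 13.78
eef_pos: [426.7, 112.5, 18.1]
tool_rot: [-3.137, 0.0, 1.823]
force: [-0.1, 0.6, 4.1]
width: 17.6
gripper_force: 59.0
```

play_rows(
  deltas=[0,0,0,0,0,0,0,0,0,-5,0,0,0,0,0,0,-20,0,0,0,0,0,0,-45,0,0,0,0,0,0,-75,0,0,0,0,0,0,-100,0,0,0,0,0,0,-110,0,0,0,0],
)

```text
clock: 14.65
eef_pos: [427.3, 112.9, 128.8]
tool_rot: [-3.138, 0.0, 1.824]
force: [0.7, -0.0, 0.1]
width: 17.8
gripper_force: 58.8
```

```bash
python3 - <<'E'
from h import *
im=get_image("top");im2=get_image("side")
s=read_state();print(s["clock"],s["eef_pos"],s["tool_rot"],s["width"],s["force"])
delta([589,-52,130],1.537)
print("dark", *blob("top",im,(0,90,20),(15,255,120),(295,130,345,185),15), w2p("side",[587,-124,39]))
a=np.hstack([cv2.resize(im[120:200,260:360],(400,320),interpolation=2),cv2.resize(im2[140:240,230:330],(400,400),interpolation=2)[:320]])
cv2.imwrite("pics/c7.png",a[...,::-1])
E
```

```text
14.75 [427.21 113.01 128.24] [-3.14  0.    1.82] 17.338068480835407 [ 0.31 -0.67 -1.29]
d [-200.3  115.3   -2.2] rot [-0.    0.    0.29] target [589 -52 130]
dark [ 587.28 -127.19] ((587.4652099609375, -126.81367492675781), (58.1071662902832, 56.877174377441406), 46.27417755126953) 471 [343.33 244.1 ]
```

View pics/c7.png

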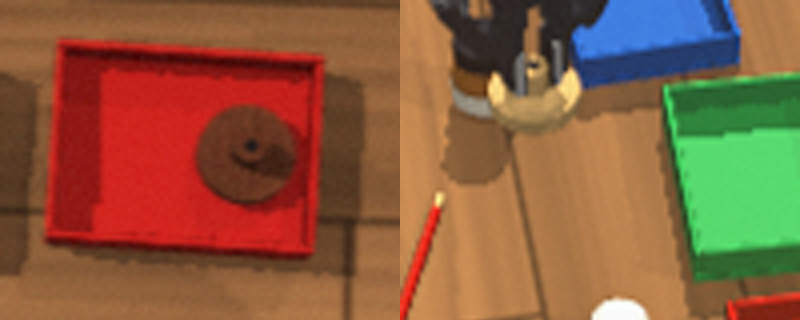

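The dark wheel lies flat in the red tray at about (587,-127), and the pale wheel is held level. Carrying it over.

play_rows(
  deltas=[-20,12,0,0,0,0.03,0,-55,32,0,0,0,0.08,0,-95,55,0,0,0,0.14,0,-135,78,0,0,0,0.2,0,-170,98,0,0,0,0.25,0,-193,111,0,0,0,0.28,0,-201,116,0,0,0,0.29,0,-201,116,0,0,0,0.29,0,-201,116,0,0,0,0.29,0],
)

```text
clock: 15.88
eef_pos: [588.4, -51.5, 126.7]
tool_rot: [-3.135, 0.001, 1.535]
force: [-0.7, 1.4, -0.2]
width: 17.4
gripper_force: 58.8
```

play_rows(
  deltas=[0,0,20,0,0,0,0,0,0,50,0,0,0,0,0,0,75,0,0,0,0,0,0,92,0,0,0,0,0,0,99,0,0,0,0,0,0,103,0,0,0,0,0,0,104.5,0,0,0,0,0,0,104.5,0,0,0,0],
)

```text
clock: 16.88
eef_pos: [589.4, -53.3, 23.3]
tool_rot: [-3.138, 0.002, 1.533]
force: [-0.4, 0.3, -0.7]
width: 17.4
gripper_force: 58.8
```

play_rows(
  deltas=[0,0,0.8,0,0,0,0,0,0,1,0,0,0,0],
)

```text
clock: 17.12
eef_pos: [589.4, -53.3, 23.1]
tool_rot: [-3.138, 0.002, 1.533]
force: [-2.4, 0.8, 9.0]
width: 17.3
gripper_force: 59.6
```

play_rows(
  deltas=[0,0,0,0,0,0,0.1,0,0,0,0,0,0,0.2,0,0,0,0,0,0,0.35,0,0,0,0,0,0,0.45,0,0,0,0,0,0,0.5,0,0,-10,0,0,0,0.5,0,0,-40,0,0,0,0.5,0,0,-80,0,0,0,0.6,0,0,-110,0,0,0,0.7,0,0,-115,0,0,0,0.75],
)

```text
clock: 18.38
eef_pos: [590.9, -53.5, 139.3]
tool_rot: [-3.141, 0.002, 1.533]
force: [-1.3, -0.2, -0.4]
width: 64.0
gripper_force: 0.0
```

```bash
python3 - <<'E'
from h import *
s=read_state();print(s["clock"],s["eef_pos"],s["tool_rot"],s["width"],s["force"])
delta([462,-11.5,110],1.57)
E
```

```text
18.375 [590.9  -53.46 139.31] [-3.14  0.    1.53] 64.00513364891798 [-1.29 -0.24 -0.42]
d [  37.1 -130.4   29.3] rot [-0.    0.   -0.04] target [462.  -11.5 110. ]
```

play_rows(
  deltas=[10,-30,5,0,0,-0.01,0.75,20,-65,12,0,0,-0.02,0.75,30,-100,20,0,0,-0.03,0.75,37,-130,28,0,0,-0.04,0.75,37,-130,45,0,0,-0.04,0.75,37,-130,80,0,0,-0.04,0.75,37,-130,110,0,0,-0.04,0.75,37,-130,128,0,0,-0.04,0.75,37,-130,134,0,0,-0.04,0.75,37,-130,134,0,0,-0.04,0.75],
)

```text
clock: 19.62
eef_pos: [460.0, -11.5, 3.1]
tool_rot: [-3.136, 0.002, 1.573]
force: [0.0, -0.4, 0.5]
width: 64.4
gripper_force: 0.0
```

play_rows(
  deltas=[0,0,0,0,0,0,0.6,0,0,0,0,0,0,0.45,0,0,0,0,0,0,0.3,0,0,0,0,0,0,0.2,0,0,0,0,0,0,0.2,0,0,0,0,0,0,0.2],
)

```text
clock: 20.38
eef_pos: [460.7, -11.3, 4.2]
tool_rot: [-3.138, 0.001, 1.573]
force: [-1.3, 1.1, 6.8]
width: 35.1
gripper_force: 59.0
```

play_rows(
  deltas=[0,0,-5,0,0,0,0.2,0,0,-20,0,0,0,0.2,0,0,-50,0,0,0,0.2,0,0,-80,0,0,0,0.2,0,0,-105,0,0,0,0.2,0,0,-110,0,0,0,0.2,0,0,-110,0,0,0,0.2],
)

```text
clock: 21.25
eef_pos: [460.8, -10.8, 113.2]
tool_rot: [-3.137, 0.002, 1.574]
force: [0.5, -0.4, -0.5]
width: 35.4
gripper_force: 59.8
```

```bash
python3 - <<'E'
from h import *
im=get_image("top");im2=get_image("side")
s=read_state();print(s["clock"],s["eef_pos"],s["tool_rot"],s["width"],s["force"])
delta([531,310,115],1.57+.35)
a=np.hstack([cv2.resize(im[110:210,250:350],(400,400),interpolation=2),cv2.resize(im2[140:260,260:380],(400,400),interpolation=2)])
cv2.imwrite("pics/c8.png",a[...,::-1])
E
```

```text
21.35 [460.28 -11.   112.54] [-3.14  0.    1.57] 35.509123703050264 [ 0.35 -0.28 -1.09]
d [320.8  71.5  -3.4] rot [-0.01  0.   -0.35] target [531 310 115]
```

View pics/c8.png

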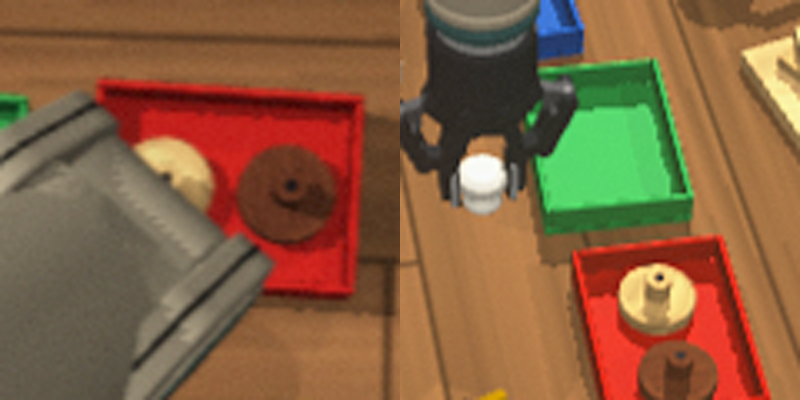

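Both wheels lie flat side by side in the red tray, and the knob is held upright between the pads. Next is the blue tray.

play_rows(
  deltas=[20,4,0,0,0,-0.02,0.2,60,13,0,0,0,-0.07,0.2,105,23,0,0,0,-0.12,0.2,150,33,0,0,0,-0.17,0.2,195,43,0,0,0,-0.22,0.2,240,53,0,0,0,-0.27,0.2,280,62,0,0,0,-0.31,0.2,308,69,0,0,0,-0.34,0.2,320,71,0,0,0,-0.35,0.2,320,71,0,0,0,-0.35,0.2],
)

```text
clock: 22.6
eef_pos: [530.6, 308.6, 111.4]
tool_rot: [-3.135, 0.0, 1.923]
force: [0.2, -0.4, 0.0]
width: 35.4
gripper_force: 59.8
```

play_rows(
  deltas=[0,0,0,0,0,0,0.2,0,0,20,0,0,0,0.2,0,0,50,0,0,0,0.2,0,0,80,0,0,0,0.2,0,0,95,0,0,0,0.2,0,0,101,0,0,0,0.2,0,0,103,0,0,0,0.2,0,0,103,0,0,0,0.2],
)

```text
clock: 23.6
eef_pos: [531.2, 309.0, 10.1]
tool_rot: [-3.138, -0.0, 1.923]
force: [0.4, -0.0, -0.1]
width: 35.0
gripper_force: 59.8
```

play_rows(
  deltas=[0,0,1,0,0,0,0.2,0,0,1.3,0,0,0,0.2],
)

```text
clock: 23.85
eef_pos: [531.2, 309.2, 9.3]
tool_rot: [-3.138, -0.001, 1.923]
force: [-1.7, 0.0, 7.2]
width: 35.4
gripper_force: 60.4
```

play_rows(
  deltas=[0,0,0,0,0,0,0.45,0,0,0,0,0,0,0.55,0,0,0,0,0,0,0.62,0,0,0,0,0,0,0.62,0,0,-10,0,0,0,0.62,0,0,-30,0,0,0,0.62,0,0,-65,0,0,0,0.62,0,0,-95,0,0,0,0.62,0,0,-110,0,0,0,0.62,0,0,-110,0,0,0,0.62],
)

```text
clock: 25.1
eef_pos: [531.8, 309.4, 119.5]
tool_rot: [-3.139, -0.001, 1.923]
force: [0.5, -0.5, -0.0]
width: 52.8
gripper_force: 0.0
```

```bash
python3 - <<'E'
from h import *
s=read_state();print(s["clock"],s["eef_pos"],s["tool_rot"],s["width"],s["force"])
im=cv2.imread("pics/top0.png")[...,::-1]
r=blob("top",im,(22,120,90),(35,255,255),(310,205,345,245),20);print(r)
im=cv2.imread("pics/side0.png")[...,::-1]
print(blob("side",im,(22,150,110),(35,255,255),(255,250,305,285),15))
delta([428,-142,120],1.93); delta([428,-142,120],1.21)
E
```

```text
25.1 [531.77 309.43 119.51] [-3.14 -0.    1.92] 52.82657623467082 [ 0.45 -0.48 -0.01]
(array([ 428.13, -141.49]), ((427.4564208984375, -141.8157958984375), (70.4426498413086, 26.490554809570312), 20.746103286743164), 287)
(array([ 425.01, -147.26]), ((425.7477111816406, -147.0421905517578), (74.96420288085938, 33.99258041381836), 20.580230712890625), 326)
d [-387.8 -253.3   -0. ] rot [-0.   -0.   -0.01] target [ 428 -142  120]
d [-387.8 -253.3   -0. ] rot [-0.    0.    0.71] target [ 428 -142  120]
```

play_rows(
  deltas=[-20,-13,0,0,0,0.08,0.62,-60,-39,0,0,0,0.24,0.62,-105,-69,0,0,0,0.41,0.62,-150,-98,0,0,0,0.58,0.62,-195,-127,0,0,0,0.75,0.62,-240,-157,0,0,0,0.92,0.62,-285,-186,0,0,0,1.09,0.62,-325,-212,0,0,0,1.26,0.62,-365,-238,0,0,0,1.42,0.62,-388,-253,0,0,0,1.56,0.62],
)

```text
clock: 26.35
eef_pos: [426.1, -144.7, 118.8]
tool_rot: [3.141, 0.007, 0.355]
force: [0.6, 1.0, -0.1]
width: 53.1
gripper_force: 0.0
```

play_rows(
  deltas=[0,0,0,0,0,0,0.62,0,0,0,0,0,0,0.62,0,0,0,0,0,0,0.62],
)

```text
clock: 26.72
eef_pos: [427.7, -140.9, 119.0]
tool_rot: [-3.14, 0.006, 0.366]
force: [-0.0, -0.7, -0.5]
width: 52.7
gripper_force: 0.0
```

```bash
python3 - <<'E'
from h import *
im2=get_image("side")
s=read_state();print(s["clock"],s["eef_pos"],s["tool_rot"],s["width"],s["force"])
print(w2p("side",[427.8,-142,20]))
delta([427.8,-142.5,3.5],0.362)
cv2.imwrite("pics/c9.png",cv2.resize(im2[110:290,235:355],(400,600),interpolation=2)[...,::-1])
E
```

```text
26.775 [ 427.79 -141.08  119.11] [-3.14  0.01  0.37] 52.86338617458554 [-0.27  0.11  0.49]
[280.85 264.02]
d [  0.1   1.5 115.6] rot [-0.    0.01  0.  ] target [ 427.8 -142.5    3.5]
```

View pics/c9.png

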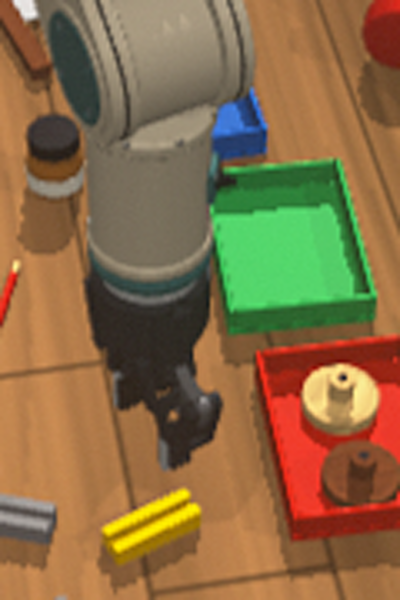

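The jar is undisturbed and both wheels are in place. The block's top face is near side pixel (280,265), as predicted.

play_rows(
  deltas=[0,1,20,0,0,0,0.62,0,1,50,0,0,0,0.62,0,1,80,0,0,0,0.62,0,1,102,0,0,0,0.62,0,1,112,0,0,0,0.62,0,1,114,0,0,0,0.5,0,1,114,0,0,0,0.3,0,1,114,0,0,0,0.1,0,1,114,0,0,0,0,0,1,114,0,0,0,0],
)

```text
clock: 28.02
eef_pos: [427.7, -143.5, 5.9]
tool_rot: [3.141, 0.005, 0.364]
force: [-0.7, 0.3, 6.1]
width: 22.6
gripper_force: 59.5
```

play_rows(
  deltas=[0,0,0,0,0,0,0,0,0,-4,0,0,0,0,0,0,-20,0,0,0,0,0,0,-50,0,0,0,0,0,0,-85,0,0,0,0,0,0,-108,0,0,0,0,0,0,-112,0,0,0,0,0,0,-112,0,0,0,0],
)

```text
clock: 29.02
eef_pos: [427.9, -143.0, 117.1]
tool_rot: [-3.141, 0.005, 0.364]
force: [-0.8, -0.3, -0.0]
width: 22.5
gripper_force: 58.9
```

```bash
python3 - <<'E'
from h import *
s=read_state();print(s["clock"],s["eef_pos"],s["tool_rot"],s["width"],s["force"])
delta([583,112,118],1.52)
E
```

```text
29.025 [ 427.86 -142.99  117.07] [-3.14  0.01  0.36] 22.45590100227937 [-0.75 -0.29 -0.04]
d [ 235.7 -183.1   -2.1] rot [-0.    0.   -1.16] target [583 112 118]
```

play_rows(
  deltas=[15,-12,0,0,0,-0.08,0,45,-35,0,0,0,-0.22,0,80,-62,0,0,0,-0.39,0,115,-89,0,0,0,-0.56,0,150,-116,0,0,0,-0.73,0,185,-143,0,0,0,-0.9,0,215,-167,0,0,0,-1.05,0,236,-183,0,0,0,-1.16,0,236,-183,0,0,0,-1.16,0,236,-183,0,0,0,-1.16,0],
)

```text
clock: 30.28
eef_pos: [582.5, 111.1, 115.3]
tool_rot: [-3.135, 0.003, 1.523]
force: [0.0, -1.1, 0.2]
width: 22.7
gripper_force: 58.8
```

play_rows(
  deltas=[0,0,0,0,0,0,0,0,0,20,0,0,0,0,0,0,50,0,0,0,0,0,0,80,0,0,0,0,0,0,98,0,0,0,0,0,0,103,0,0,0,0,0,0,104,0,0,0,0,0,0,104,0,0,0,0],
)

```text
clock: 31.28
eef_pos: [583.8, 111.3, 13.1]
tool_rot: [-3.138, 0.002, 1.523]
force: [0.3, -0.1, -1.1]
width: 22.2
gripper_force: 58.9
```

play_rows(
  deltas=[0,0,1,0,0,0,0,0,0,2,0,0,0,0,0,0,2.5,0,0,0,0,0,0,2.5,0,0,0,0],
)

```text
clock: 31.78
eef_pos: [583.4, 111.5, 10.9]
tool_rot: [-3.138, 0.001, 1.523]
force: [-1.5, 1.0, 8.9]
width: 22.8
gripper_force: 59.9
```

play_rows(
  deltas=[0,0,0,0,0,0,0.3,0,0,0,0,0,0,0.4,0,0,0,0,0,0,0.5,0,0,0,0,0,0,0.55,0,0,-10,0,0,0,0.55,0,0,-30,0,0,0,0.55,0,0,-70,0,0,0,0.55,0,0,-110,0,0,0,0.55,0,0,-160,0,0,0,0.55,0,0,-180,0,0,0,0.55],
)

```text
clock: 33.02
eef_pos: [585.6, 111.4, 194.4]
tool_rot: [3.14, 0.001, 1.523]
force: [-0.0, 0.4, -1.1]
width: 47.2
gripper_force: 0.0
```

play_rows(
  deltas=[0,-30,0,0,0,0,0.55,0,-80,0,0,0,0,0.55,0,-120,0,0,0,0,0.55,0,-130,0,0,0,0,0.55,0,-130,0,0,0,0,0.55],
)

```text
clock: 33.65
eef_pos: [454.7, 118.1, 191.4]
tool_rot: [-3.139, 0.001, 1.523]
force: [-0.3, 0.5, -0.3]
width: 47.4
gripper_force: 0.0
```

```bash
python3 - <<'E'
from h import *
s=read_state();print(s["clock"],s["eef_pos"],s["force"])
cv2.imwrite("pics/end.png",np.hstack([cv2.resize(get_image("side")[100:300,220:400],(400,444)),cv2.resize(get_image("top")[110:270,90:350],(400,246)) if 0 else cv2.resize(np.vstack([get_image("top")[110:250,90:350]]*1),(400,444))])[...,::-1])
E
```

```text
33.65 [454.68 118.09 191.4 ] [-0.33  0.46 -0.28]
```

View pics/end.png

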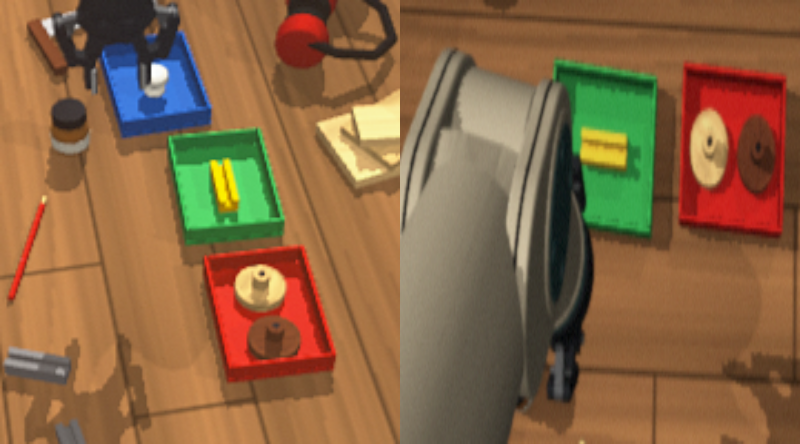

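The final view shows both wheels flat with hubs up in the red tray, the block flat in the green tray, and the knob upright in the blue tray. The jar still stands where it was, and the arm touches nothing.

```bash
python3 -c "from cell import *;print(finish_job())"
```

```text
the job is handed in; nothing more can be done
None
```

The job is handed in after about 34 s of the 88 s allowed: both wheels are flat with hubs up in the red tray, the knob is in the blue tray, the yellow axle block is flat in the green tray, and the varnish jar was not disturbed.

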